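# Find the full dishwasher-tablet tin under the sink

### The job

Pull the under-sink tray fully out by its handle, then heft the three identical tins one at a time, left one first, then middle, then right (left and right as seen from the robot): lift each a few centimetres clear of the tray to feel its weight and set it back upright on the tray and let go (the right one may stay in hand if it is the heaviest). Finish while still holding the heaviest tin, upright and still, up where its base is above the lids of the other two, which stand on the pulled-out tray. Do not tip any tin, and leave the funnel and the bottle stopper alone.

Things in the scene. Friction and masses are not known exactly. Their poses are not given: they have to be found in the camera images.
- organizer: fixed two-tier steel-wire organizer over the tray; origin on the work surface straight below the handle of the fully-in tray, x axis away from the robot along the tray's travel, z up; turned by a few degrees. Lower tier: 740 mm wide, underside 151 mm up, x = 90 to 400 mm, overhanging the tins while the tray is in; upper tier 225 mm up, x = 260 to 400 mm; legs at y = +-365 mm
- tray (a joint): how far the white laminate tray (660 mm wide, 400 mm deep) is pulled out, m: 0 fully in, 0.15 fully out at its stop; it slides along -x of the organizer's frame, takes a few newtons, stays where it is left and carries everything on it along
- tray_handle (a point): middle of the tray's steel pull bar: level round bar 12 mm thick, 120 mm long along the point's y, 95 mm above the work surface, 45 mm above the top of the tray's front panel, free beneath and on both sides, so it can be pinched from above; x axis along the tray's travel, away from the robot; moves with the tray
- tray_floor (a point): a point on the top of the tray's floor (20 mm above the work surface), 130 mm behind the handle in the middle of the tray, under the row of tins; the tray has a front panel 50 mm and side rims 38 mm above the work surface; axes as the organizer's. Behind the tins, under the organizer, ride clear bins and a yellow dustpan, not concerned
- tin_left_center (a point): centre (half-way up) of the left (+y) of three identical closed square steel tins, 56 x 56 mm, 75 mm tall (lid band 58 mm wide over the top 15 mm), upright; axes along its sides, z up; grip across either pair of flat sides. Hidden contents: one tin weighs 0.6 to 0.9 kg in all, the other two 0.2 to 0.4 kg each; which one is heavy changes every time
- tin_middle_center (a point): centre (half-way up) of the middle of three identical closed square steel tins, 56 x 56 mm, 75 mm tall (lid band 58 mm wide over the top 15 mm), upright; axes along its sides, z up; grip across either pair of flat sides. Hidden contents: one tin weighs 0.6 to 0.9 kg in all, the other two 0.2 to 0.4 kg each; which one is heavy changes every time
- tin_right_center (a point): centre (half-way up) of the right (-y) of three identical closed square steel tins, 56 x 56 mm, 75 mm tall (lid band 58 mm wide over the top 15 mm), upright; axes along its sides, z up; grip across either pair of flat sides. Hidden contents: one tin weighs 0.6 to 0.9 kg in all, the other two 0.2 to 0.4 kg each; which one is heavy changes every time
- funnel: bystander: small aluminium funnel standing mouth down, 76 mm wide, 85 mm tall, at the left front of the tray; origin under its centre
- stopper: bystander: black silicone bottle stopper, 40 mm wide, 36 mm tall, at the right front of the tray; origin under its centre

How it is judged:
By the outcome, as a careful person would: the job done as asked, in the order asked, and still so for the second after the job is handed in, while the arm keeps its last pose, push and grip.
It also fails if it takes over 72 s, if anything falls off the work surface, if the arm or the gripper's body presses on something with over 40 N, if the wrist force passes 120 N, or if a joint passes its speed limit or range.

### The arm

A 6-joint arm with a two-finger parallel gripper is mounted at the origin on the work surface. World frame = base frame: x ahead of the robot, y to its left, z up, the work surface at z = 0. Lengths are in m, angles in degrees, forces in N, time in s.
With the tool pointing down it reaches from about 0.25 to 0.725 m from the base axis. Payload 9.7 kg.
Tool frame: the origin (TCP) lies midway between the tips of the shut fingers; the grasp point (between the pads) lies 19 mm behind it; z points along the fingers, y is the line along which they close (so a half turn about z gives the same grasp; the last joint's range is limited). The gripper opens to 85 mm and grips with 20 to 120 N. Pads are 22 mm wide; open, the fingers measure 114 mm over their backs; the gripper's body (76 mm by 85 mm) begins 54 mm behind the grasp point. The pads swing forward as they close: fully open they stand 13 mm farther back than shut.
Start: joints at [63.942, 4.979, 10.078, 95.1, 0, 90], TCP at [0.242, 0.494, 0.231] pointing down, gripper open.
Joint ranges: [-179.16, 179.16], [-48.56, 103.87], [-65.8, 70.77], [-126.05, 130.52], [-82.76, 87.17], [-180, 180]. Speed limits (degrees/s): [127.2, 127.2, 147.25, 180, 180, 180].

### API

Orientations are given as [roll, pitch, yaw] about the fixed x, y, z axes, in that order (R = Rz(yaw) Ry(pitch) Rx(roll)).
In Python, from workcell import bot gives the robot as it stands. The module is installed in compiled form; this text tells all that it offers.
- The arm moves only by the tool send_rows, never from a script. Its argument "moves" is one flat list of numbers, 7 for each row, row after row: the shift along the world's x, y, z normalised to -1 to 1, where 1 is 0.025 m, then the turn, a rotation vector about the world's x, y, z normalised to -1 to 1, where 1 is 0.15 rad, then the closure, from -1 (fully open) to 1 (shut), so that 0 is half open. A call has 1 to 8 rows; each row shifts and turns the commanded pose from where the row before left it; what a row does not reach is not made up. A row lasts 1/8 s, in which the tool goes at most 62.5 mm and 10.7 degrees, less where a joint would pass 70% of its speed; a pose out of reach is approached as far as the arm can. A call with a number of a shift or a turn outside -1 to 1 is refused whole. A call with a gripper value outside its range is refused whole. The fingers move at their own pace and stop on an object; "squeeze" is the grip in N (left out, the last holds). Time passes only in rows, so rows that do not move let the fingers close. It gives the time, the measured TCP pose, the force, the opening and the grip force at its end, in the units of the state.
- bot.get_obs(): the state, without advancing time (a new reading comes with each control period).
- bot.camera(name): name is "side" or "top" or "wrist"; returns a dict with "color" (420x560x3 uint8, red, green, blue), "camera_matrix" (3x3 intrinsics, pixels), "R" (3x3) and "t" (3): a world point X has camera coordinates R X + t. Camera axes: x right, y down, z forward; pixel columns grow to the right and rows downward; lengths in m; the calibration is good to about 2 mm. A picture is of the moment at which its call begins. There is no depth.
- bot.job_done(): hands the job in; it is judged then, once.
Trained networks look in the newest picture that a camera, given by its name, has taken for a name from the list of things; names that differ only in an ending like _2 or _b are one class to them, and where a whole thing is asked for, a point or a joint stands for the part that bears it (a point fixed in the world has none). Each returns a list of dicts, best first, with "p" (0 to 1); they miss things now and then, are a little off and sometimes report something else, mostly with a low value. They report only what shows in the picture. A call takes as long as a camera call.
- bot.boxes_of(camera, query): "extent" ([left, top, right, bottom] in pixels, round what is visible of it).
- bot.trace(camera, query): "region" (420x560 bool, what is visible of it) and "extent" ([left, top, right, bottom] in pixels, round what is visible of it).
- bot.landmark_of(camera, query): "pixel" ([column, row] in pixels: a listed point, or the origin of a listed thing).
The state is a dict: "time": time; "q": joint angles; "qd": joint speeds; "joint_efforts": joint torques, N m; "ee_pos": TCP position; "tcp_rot": TCP orientation; "wrist_force": force on the tool from outside, world axes, zero at the start; "torque": the same for the moment, N m; "opening": finger opening in m; "grasp_force": force on a finger pad.
Only numpy, scipy, OpenCV 4.12 (cv2) and the standard library are available. Lean on these libraries where they do the work, as an engineer would, in place of code of your own. Each camera call takes 0.05 s, during which the arm holds its last target. There are 200 camera calls.

## Working session

There is one attempt and no reset: what is moved stays moved. The work goes in short steps, Python scripts to look and compute and a tool call to move; the robot and the scene stay as the last step left them, time stands still between calls to the robot, and variables do not carry over. Pictures are saved under pics/ and viewed, at most 10 in all, crops included, and the job is handed in when it is done.

Besides the shell and the picture viewer there is one more tool, called after "Emit:" by a JSON object that holds its "api" and its "payload". send_rows: Moves the arm, as the interface text tells. Its arguments: {"type":"object","properties":{"moves":{"type":"array"},"squeeze":{"type":"number"}},"required":["moves"]}

```bash
mkdir -p pics
cat > h.py <<'E'
import numpy as np, cv2
from workcell import bot
def cam(n,save=None):
    c=bot.camera(n)
    if save: cv2.imwrite('pics/'+save,c['color'][:,:,::-1])
    return c
def tri(obs):
    # obs: list of (cam,pixel)
    A=[];b=[]
    for c,p in obs:
        P=np.array(c['camera_matrix'])@np.c_[c['R'],c['t']]
        for k in (0,1):
            r=P[k]-p[k]*P[2]; r=r/np.linalg.norm(r[:3]); A.append(r[:3]); b.append(-r[3])
    return np.linalg.lstsq(np.array(A),np.array(b),rcond=None)[0]
def atz(c,p,z):
    d=np.array(c['R']).T@np.linalg.solve(c['camera_matrix'],[p[0],p[1],1]); o=-np.array(c['R']).T@np.array(c['t'])
    return o+d*(z-o[2])/d[2]
E
python3 - <<'E'
from h import *
np.set_printoptions(precision=4,suppress=True)
C={n:cam(n,n+'0.png') for n in('side','top')}
cv2.imwrite('pics/both0.png',cv2.resize(np.hstack([C['side']['color'],C['top']['color']])[:,:,::-1],(800,300)))
for q in ['tray_handle','tray_floor','tin_left_center','tin_middle_center','tin_right_center','funnel','stopper','organizer']:
    L={n:bot.landmark_of(n,q) for n in C}
    print(q,[(n,np.round(d['pixel'],1),round(d['p'],2)) for n in L for d in L[n][:2]])
    if all(L.values()): 
        print('  tri',tri([(C[n],L[n][0]['pixel']) for n in C]))
for n in C: print(n,-C[n]['R'].T@C[n]['t'])
print(bot.get_obs())
E
```

```text
tray_handle [('side', array([295.6, 252.5]), 0.84), ('top', array([318.5, 254. ]), 0.93), ('top', array([314.4, 251. ]), 0.4)]
  tri [ 0.59   -0.047   0.0887]
tray_floor [('side', array([324.5, 234.3]), 0.76), ('side', array([260.6, 203.8]), 0.34), ('top', array([315.1, 198.5]), 0.8)]
  tri [ 0.724  -0.0504  0.0202]
tin_left_center [('side', array([258.9, 207. ]), 0.97), ('side', array([299.1, 253.4]), 0.15), ('top', array([437.9, 222.9]), 0.62), ('top', array([316.2, 251.6]), 0.41)]
  tri [ 0.5364 -0.122   0.3519]
tin_middle_center [('side', array([333.2, 226.3]), 0.72)]
tin_right_center [('side', array([391. , 249.4]), 0.88), ('top', array([389.1, 194.5]), 0.87)]
  tri [ 0.7241 -0.2076  0.0517]
funnel [('side', array([214. , 208.3]), 0.96), ('top', array([199.6, 216.6]), 0.6)]
  tri [0.6793 0.2206 0.0208]
stopper [('side', array([440.4, 303.3]), 0.83), ('top', array([438.5, 222.4]), 0.85), ('top', array([387.8, 194.5]), 0.71)]
  tri [ 0.6674 -0.3302  0.0117]
organizer [('side', array([296. , 279.1]), 0.68), ('top', array([319.1, 253.2]), 0.58), ('top', array([248.6, 198.6]), 0.48)]
  tri [ 0.5947 -0.0519  0.0027]
side [ 0.1132 -0.2662  0.6764]
top [0.5436 0.0166 0.9784]
{'time': 0.9, 'q': array([63.9415,  4.9791, 10.0784, 95.0985, -0.0012, 89.9975]), 'qd': array([-0.0927,  0.0241, -0.0613,  0.012 ,  0.0461, -0.0334]), 'joint_efforts': array([  0.002 , -52.0089,  46.487 ,   0.001 ,   0.    ,   0.    ]), 'ee_pos': array([0.2416, 0.4941, 0.2313]), 'tcp_rot': array([179.9993,   0.0012, 153.944 ]), 'wrist_force': array([ 0.4893, -0.246 , -1.2906]), 'torque': array([0.0137, 0.0272, 0.0254]), 'grasp_force': 0.0, 'opening': 0.085444575492238}
```

View pics/side0.png

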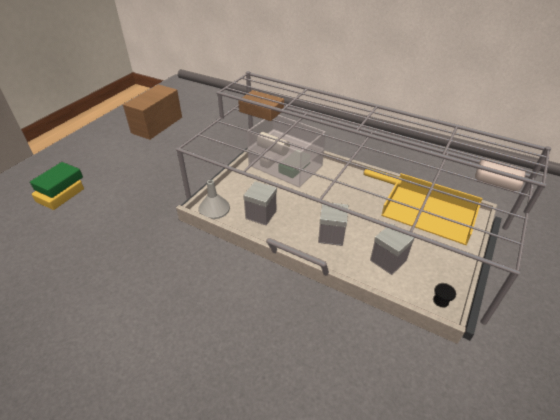

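View pics/top0.png

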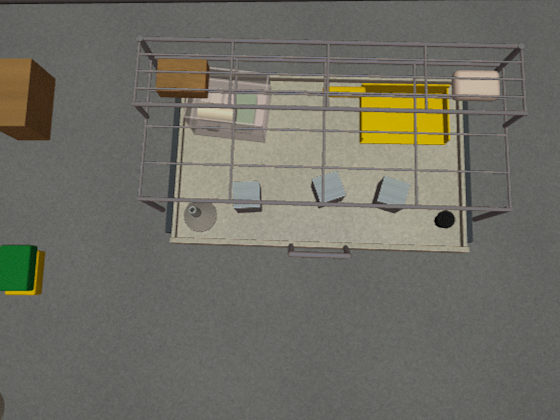

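The handle is at about (296,252) in the side view and (319,252) in the top view. The tins are at (260,205), (333,227) and (391,250) in the side view. Next I'll refine the handle direction and start the approach.

Run:
```python
from h import *
np.set_printoptions(precision=4,suppress=True)
C={n:cam(n) for n in('side','top')}
ends={}
for n in C:
    for d in bot.trace(n,'tray_handle')[:2]: 
        print(n,round(d['p'],2),d['extent'])
    r=bot.trace(n,'tray_handle')[0]['region']
    v,u=np.nonzero(r); W=np.array([atz(C[n],(a,b),.095) for a,b in zip(u,v)])[:,:2]
    print(n,len(u),cv2.minAreaRect(W.astype(np.float32)*1000))
# tray front edge line, seen in the top view (top of front panel z=.05)
a=atz(C['top'],(170,240),.05);b=atz(C['top'],(468,250),.05);print(a,b,'yaw',np.degrees(np.arctan2(a[0]-b[0],a[1]-b[1])))
```

```text
side 0.55 [177.0, 151.0, 492.3, 343.9]
side 22588 ((739.572021484375, -70.82830810546875), (608.2706298828125, 395.66363525390625), 88.26760864257812)
top 0.74 [168.3, 71.0, 472.0, 261.3]
top 33232 ((785.2026977539062, -50.536865234375), (626.9376220703125, 408.7259216308594), 88.09877014160156)
[0.6219 0.2798 0.05  ] [ 0.601  -0.3748  0.05  ] yaw 1.822522027204494
```

Emit:
{"api": "send_rows", "payload": {"moves": [0.5, -1, 0, 0, 0, -1, -1, 0.5, -1, 0, 0, 0, -1, -1, 0.5, -1, 0, 0, 0, -1, -1, 0.5, -1, 0, 0, 0, -1, -1, 0.5, -1, 0, 0, 0, -1, -1, 0.5, -1, 0, 0, 0, -1, -1, 0.5, -1, 0, 0, 0, -1, -1, 0.5, -1, 0, 0, 0, 0, -1]}}

```text
time: 2.2
ee_pos: [0.3419, 0.2933, 0.2314]
tcp_rot: [180.0, -0.0, 93.7]
wrist_force: [1.0, 0.5, -0.4]
opening: 0.0858
grasp_force: 0.0
```

Emit:
{"api": "send_rows", "payload": {"moves": [0.7, -1, 0, 0, 0, -0.64, -1, 0.7, -1, 0, 0, 0, 0, -1, 0.7, -1, 0, 0, 0, 0, -1, 0.7, -1, 0, 0, 0, 0, -1, 0.7, -1, 0, 0, 0, 0, -1, 0.7, -1, 0, 0, 0, 0, -1, 0.7, -1, 0, 0, 0, 0, -1, 0.7, -1, 0, 0, 0, 0, -1]}}

```text
time: 3.2
ee_pos: [0.4821, 0.0932, 0.2314]
tcp_rot: [180.0, -0.0, 88.3]
wrist_force: [-1.0, 0.5, 0.7]
opening: 0.0853
grasp_force: 0.0
```

Emit:
{"api": "send_rows", "payload": {"moves": [0.7, -1, 0, 0, 0, 0, -1, 0.7, -1, 0, 0, 0, 0, -1, 0.7, -1, 0, 0, 0, 0, -1, 0.7, -1, 0, 0, 0, 0, -1, 0.7, -1, 0, 0, 0, 0, -1, 0.6, -0.6, 0, 0, 0, 0, -1, 0, 0, 0, 0, 0, 0, -1]}}

```text
time: 4.08
ee_pos: [0.5845, -0.0468, 0.2306]
tcp_rot: [-179.9, -0.0, 88.2]
wrist_force: [-0.7, 1.0, 0.2]
opening: 0.0853
grasp_force: 0.0
```

Run:
```python
from h import *
np.set_printoptions(precision=4,suppress=True)
W=cam('wrist','w1.png'); T=cam('top'); S=cam('side')
L={n:bot.landmark_of(n,'tray_handle') for n in('wrist','top','side')}
for n in L: print(n,[(d['pixel'],d['p']) for d in L[n][:2]])
obs=[(c,L[n][0]['pixel']) for n,c in(('wrist',W),('top',T),('side',S)) if L[n]]
for c,p in obs: print(atz(c,p,.095))
print(tri(obs)); o=bot.get_obs(); print(o['ee_pos'],o['tcp_rot'],o['wrist_force'])
```

```text
wrist [([288.4, 203.3], 0.92)]
top []
side [([298.3, 253.2], 0.7), ([258.3, 204.0], 0.41)]
[ 0.5884 -0.0473  0.095 ]
[ 0.5862 -0.0554  0.095 ]
[ 0.5899 -0.0512  0.0881]
[ 0.5838 -0.0453  0.2316] [179.9779  -0.0008  88.3258] [ 0.5265 -0.3926 -0.5386]
```

View pics/w1.png

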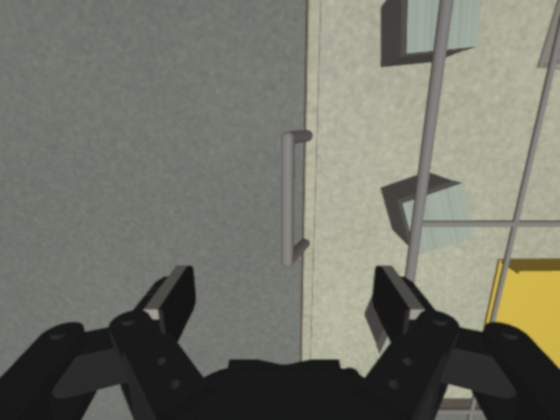

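The bar is at column 288, rows 135–262, centred between the fingers (columns 190–378). I'll descend and grip.

Emit:
{"api": "send_rows", "payload": {"moves": [0.18, 0, -1, 0, 0, 0, -1, 0, 0, -1, 0, 0, 0, -1, 0, 0, -1, 0, 0, 0, -1, 0, 0, -1, 0, 0, 0, -1, 0, 0, -1, 0, 0, 0, -1, 0, 0, -1, 0, 0, 0, -1, 0, 0, -0.2, 0, 0, 0, -1, 0, 0, 0, 0, 0, 0, -1], "squeeze": 50}}

```text
time: 5.38
ee_pos: [0.5886, -0.0457, 0.0769]
tcp_rot: [180.0, 0.0, 88.3]
wrist_force: [0.7, -0.6, 0.5]
opening: 0.0853
grasp_force: 0.0
```

Emit:
{"api": "send_rows", "payload": {"moves": [0, 0, 0, 0, 0, 0, 1, 0, 0, 0, 0, 0, 0, 1, 0, 0, 0, 0, 0, 0, 1, 0, 0, 0, 0, 0, 0, 1, 0, 0, 0, 0, 0, 0, 1, 0, 0, 0, 0, 0, 0, 1]}}

```text
time: 6.12
ee_pos: [0.5887, -0.0459, 0.0766]
tcp_rot: [180.0, 0.0, 88.3]
wrist_force: [-0.6, -0.0, 3.0]
opening: 0.0101
grasp_force: 48.7
```

Emit:
{"api": "send_rows", "payload": {"moves": [-0.2, 0.006, 0, 0, 0, 0, 1, -0.4, 0.012, 0, 0, 0, 0, 1, -0.4, 0.012, 0, 0, 0, 0, 1, -0.4, 0.012, 0, 0, 0, 0, 1, -0.4, 0.012, 0, 0, 0, 0, 1, -0.4, 0.012, 0, 0, 0, 0, 1, -0.4, 0.012, 0, 0, 0, 0, 1, -0.4, 0.012, 0, 0, 0, 0, 1]}}

```text
time: 7.12
ee_pos: [0.5131, -0.0437, 0.0765]
tcp_rot: [180.0, 0.0, 88.3]
wrist_force: [3.1, -0.3, 5.6]
opening: 0.0105
grasp_force: 49.9
```

Emit:
{"api": "send_rows", "payload": {"moves": [-0.4, 0.012, 0, 0, 0, 0, 1, -0.4, 0.012, 0, 0, 0, 0, 1, -0.4, 0.012, 0, 0, 0, 0, 1, -0.4, 0.012, 0, 0, 0, 0, 1, -0.4, 0.012, 0, 0, 0, 0, 1, -0.4, 0.012, 0, 0, 0, 0, 1, -0.4, 0.012, 0, 0, 0, 0, 1, -0.2, 0.006, 0, 0, 0, 0, 1]}}

```text
time: 8.12
ee_pos: [0.4421, -0.0415, 0.0766]
tcp_rot: [179.5, -0.0, 88.3]
wrist_force: [42.4, -1.2, -19.2]
opening: 0.01
grasp_force: 49.0
```

Emit:
{"api": "send_rows", "payload": {"moves": [-0.16, 0, 0, 0, 0, 0, 1, -0.1, 0, 0, 0, 0, 0, 1, 0, 0, 0, 0, 0, 0, 1, 0, 0, 0, 0, 0, 0, 1]}}

```text
time: 8.62
ee_pos: [0.442, -0.0416, 0.0768]
tcp_rot: [178.8, -0.0, 88.3]
wrist_force: [64.7, -0.7, -34.4]
opening: 0.0102
grasp_force: 48.9
```

Emit:
{"api": "send_rows", "payload": {"moves": [0.2, 0, 0, 0, 0, 0, 1, 0.17, 0, 0, 0, 0, 0, 1, 0, 0, 0, 0, 0, 0, -1, 0, 0, 0, 0, 0, 0, -1, 0, 0, 0, 0, 0, 0, -1, 0, 0, 0, 0, 0, 0, -1]}}

```text
time: 9.38
ee_pos: [0.441, -0.0414, 0.0761]
tcp_rot: [-180.0, -0.0, 88.3]
wrist_force: [-0.4, -0.5, -0.5]
opening: 0.0811
grasp_force: 0.0
```

Emit:
{"api": "send_rows", "payload": {"moves": [0, 0, 1, 0, 0, 0, -1, 0, 0, 1, 0, 0, 0, -1, 0, 0, 1, 0, 0, 0, -1, 0, 0, 1, 0, 0, 0, -1, 0, 0, 1, 0, 0, 0, -1, 0, 0, 1, 0, 0, 0, -1, 0, 0, 1, 0, 0, 0, -1, 0, 0, 0.5, 0, 0, 0, -1]}}

```text
time: 10.38
ee_pos: [0.4415, -0.0414, 0.265]
tcp_rot: [179.9, 0.0, 88.3]
wrist_force: [0.0, 0.1, 0.5]
opening: 0.0855
grasp_force: 0.0
```

```bash
cat > look.py <<'E'
from h import *
import sys
np.set_printoptions(precision=4,suppress=True)
tag=sys.argv[1]
C={n:cam(n,f'{tag}_{n}.png') for n in('wrist','top','side')}
for q in ['tray_handle','tin_left_center','tin_middle_center','tin_right_center','funnel','stopper']:
    L={n:bot.landmark_of(n,q) for n in C}
    obs=[(C[n],L[n][0]['pixel']) for n in C if L[n] and L[n][0]['p']>.5]
    z={'t':.0575,'f':.02,'s':.02}[q[0]]; z=.095 if 'handle' in q else z
    print(q,[(n,np.round(L[n][0]['pixel']),round(L[n][0]['p'],2),atz(C[n],L[n][0]['pixel'],z)[:2]) for n in L if L[n]])
    if len(obs)>1: print('   tri',tri(obs))
o=bot.get_obs(); print(o['time'],o['ee_pos'],o['tcp_rot'],o['wrist_force'])
E
python3 look.py a
```

```text
tray_handle [('wrist', array([286., 194.]), 0.86, array([ 0.4438, -0.0413])), ('top', array([317., 325.]), 0.87, array([ 0.4454, -0.0411])), ('side', array([255., 306.]), 0.85, array([ 0.443 , -0.0437]))]
   tri [ 0.4446 -0.042   0.0915]
tin_left_center [('top', array([248., 264.]), 0.9, array([0.5699, 0.1055])), ('side', array([223., 243.]), 0.93, array([0.5661, 0.1122]))]
   tri [0.5676 0.1085 0.0581]
tin_middle_center [('wrist', array([409., 202.]), 0.65, array([ 0.5897, -0.0645])), ('top', array([326., 255.]), 0.92, array([ 0.5895, -0.0648])), ('side', array([302., 266.]), 0.76, array([ 0.589 , -0.0636]))]
   tri [ 0.5892 -0.0643  0.058 ]
tin_right_center [('top', array([388., 259.]), 0.89, array([ 0.5801, -0.1984])), ('side', array([365., 298.]), 0.92, array([ 0.5761, -0.2008]))]
   tri [ 0.5805 -0.2     0.0515]
funnel [('top', array([196., 282.]), 0.95, array([0.5308, 0.2257])), ('side', array([174., 244.]), 0.61, array([0.5392, 0.2285]))]
   tri [0.5319 0.2223 0.0302]
stopper [('top', array([442., 286.]), 0.87, array([ 0.5217, -0.3244])), ('side', array([420., 364.]), 0.72, array([ 0.5187, -0.3274]))]
   tri [ 0.5219 -0.3273  0.0139]
11.425 [ 0.4413 -0.0414  0.2638] [179.9993  -0.0003  88.281 ] [-0.3897 -0.0961 -0.3694]
```

View pics/a_top.png

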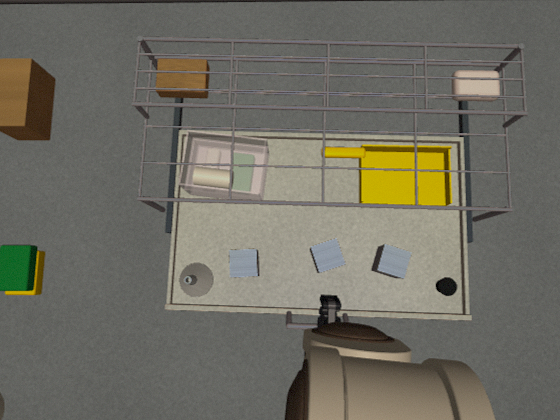

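View pics/a_wrist.png

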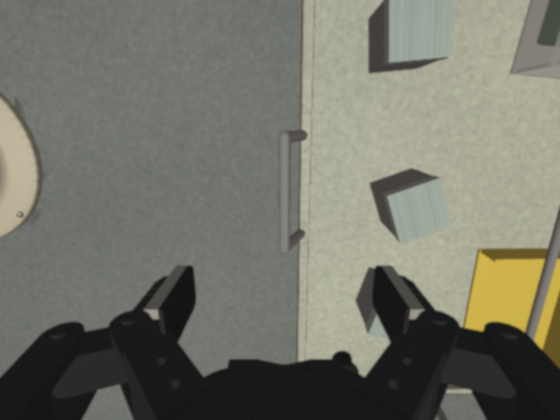

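The tray is fully out. In the top view the tins are at (244,262), (327,255) and (394,261); the middle one is turned by about 15–20°. I'll measure the tin yaws.

```bash
cat > yaw.py <<'E'
from h import *
import sys
np.set_printoptions(precision=4,suppress=True)
def lids(n,q):
    c=cam(n); out=[]
    for d in bot.trace(n,q)[:3]:
        if d['p']<.5: continue
        im=c['color'].astype(int); m=d['region']; br=im.sum(2)
        t=np.percentile(br[m],75)*.8
        k=(m&(br>t)).astype(np.uint8)
        k=cv2.morphologyEx(k,cv2.MORPH_OPEN,np.ones((3,3)))
        cs=max(cv2.findContours(k,0,2)[0],key=cv2.contourArea)[:,0]
        W=np.array([atz(c,p,.095)[:2]*1000 for p in cs.astype(float)],np.float32)
        r=cv2.minAreaRect(W); out.append((round(d['p'],2),np.round(r[0],1),np.round(r[1],1),round((r[2]+45)%90-45,1)))
    return out
for n in sys.argv[1].split(','):
  for q in sys.argv[2].split(','):
    print(n,q,lids(n,'tin_%s_center'%q))
E
python3 yaw.py top,side left,middle,right
```

```text
top left [(0.62, array([571.4, 110.8]), array([56.5, 56.3]), 1.2)]
top middle [(0.62, array([587.9, -66. ]), array([58.2, 58.8]), 18.5)]
top right [(0.76, array([ 576.7, -204.1]), array([58.6, 59.4]), -18.1)]
side left [(0.75, array([509.9,  89.2]), array([93.5, 33.6]), -27.1)]
side middle [(0.95, array([586. , -65.8]), array([57.9, 57.6]), 18.8)]
side right [(0.84, array([ 574.6, -203.7]), array([57.5, 58.3]), -17.3)]
```

Emit:
{"api": "send_rows", "payload": {"moves": [0.9, 1, 0, 0, 0, 0.34, -1, 0.9, 1, 0, 0, 0, 0, -1, 0.9, 1, 0, 0, 0, 0, -1, 0.9, 1, 0, 0, 0, 0, -1, 0.9, 1, -0.3, 0, 0, 0, -1, 0.7, 1, -0.7, 0, 0, 0, -1, 0, 0, -1, 0, 0, 0, -1, 0, 0, -1, 0, 0, 0, -1]}}

```text
time: 13.02
ee_pos: [0.5715, 0.109, 0.1876]
tcp_rot: [-180.0, 0.0, 91.2]
wrist_force: [0.4, 0.1, 0.6]
opening: 0.0855
grasp_force: 0.0
```

Emit:
{"api": "send_rows", "payload": {"moves": [0, 0, -1, 0, 0, 0, -1, 0, 0, -1, 0, 0, 0, -1, 0, 0, 0, 0, 0, 0, -1]}}

```text
time: 13.4
ee_pos: [0.5703, 0.1084, 0.1369]
tcp_rot: [-179.8, 0.0, 91.2]
wrist_force: [0.4, -0.2, -0.4]
opening: 0.0853
grasp_force: 0.0
```

```bash
python3 - <<'E'
from h import *
s=cam('side');w=cam('wrist')
cv2.imwrite('pics/c1.png',cv2.resize(np.hstack([s['color'],w['color']])[:,:,::-1],(800,300)))
o=bot.get_obs();print(o['ee_pos'],o['tcp_rot'])
E
python3 yaw.py top left
```

```text
[0.57148855 0.10862783 0.1395512 ] [ 1.79978719e+02 -4.91956356e-03  9.12021594e+01]
top left []
```

View pics/c1.png

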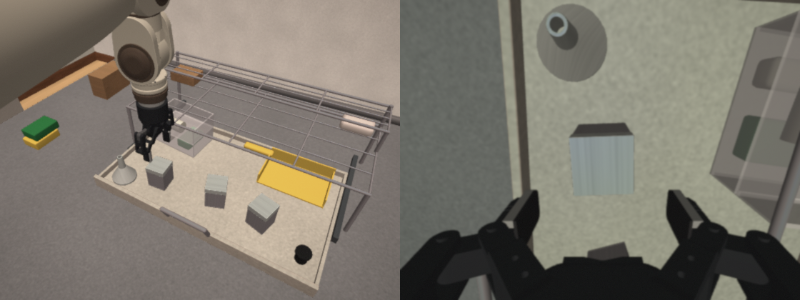

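The left tin's lid (columns 570–634) is centred between the fingers (538–667). I'll descend and grip.

Emit:
{"api": "send_rows", "payload": {"moves": [0, 0, -1, 0, 0, 0, -1, 0, 0, -1, 0, 0, 0, -1, 0, 0, -1, 0, 0, 0, -1, 0, 0, -0.9, 0, 0, 0, -1, 0, 0, 0, 0, 0, 0, -1, 0, 0, 0, 0, 0, 0, 1, 0, 0, 0, 0, 0, 0, 1, 0, 0, 0, 0, 0, 0, 1], "squeeze": 60}}

```text
time: 14.6
ee_pos: [0.5723, 0.1088, 0.0433]
tcp_rot: [179.8, -0.0, 91.2]
wrist_force: [0.2, 0.6, 6.0]
opening: 0.0557
grasp_force: 62.1
```

Emit:
{"api": "send_rows", "payload": {"moves": [0, 0, 0, 0, 0, 0, 1, 0, 0, 0, 0, 0, 0, 1]}}

```text
time: 14.85
ee_pos: [0.5723, 0.1088, 0.0433]
tcp_rot: [179.8, -0.0, 91.2]
wrist_force: [-0.9, 1.4, 6.8]
opening: 0.0553
grasp_force: 62.1
```

Emit:
{"api": "send_rows", "payload": {"moves": [0, 0, 0.3, 0, 0, 0, 1, 0, 0, 0.6, 0, 0, 0, 1, 0, 0, 0.6, 0, 0, 0, 1, 0, 0, 0.5, 0, 0, 0, 1, 0, 0, 0, 0, 0, 0, 1, 0, 0, 0, 0, 0, 0, 1, 0, 0, 0, 0, 0, 0, 1]}}

```text
time: 15.72
ee_pos: [0.571, 0.1085, 0.0906]
tcp_rot: [-179.9, 0.0, 91.2]
wrist_force: [-0.0, 0.3, -3.1]
opening: 0.0556
grasp_force: 61.3
```

```bash
cat > wt.py <<'E'
from h import *
F=[]
for i in range(4):
    bot.camera('top'); o=bot.get_obs(); F.append(np.r_[o['wrist_force'],o['joint_efforts'][1:3]])
print(np.mean(F,0),o['ee_pos'],o['tcp_rot'],o['opening'],o['time'])
E
python3 wt.py
```

```text
[ -0.26421645   0.43716332  -2.99196515 -58.13881606  48.17200541] [0.57119302 0.1085571  0.09096066] [-1.79969644e+02  4.67464998e-03  9.12016504e+01] 0.05526440866454413 15.925
```

About 3.0 N (0.3 kg), so this one is light. I'll set it down.

Emit:
{"api": "send_rows", "payload": {"moves": [0, 0, -0.6, 0, 0, 0, 1, 0, 0, -0.6, 0, 0, 0, 1, 0, 0, -0.4, 0, 0, 0, 1, 0, 0, -0.2, 0, 0, 0, 1, 0, 0, -0.1, 0, 0, 0, 1, 0, 0, 0, 0, 0, 0, 1, 0, 0, 0, 0, 0, 0, 1]}}

```text
time: 16.8
ee_pos: [0.5716, 0.1086, 0.0443]
tcp_rot: [180.0, -0.0, 91.2]
wrist_force: [-0.4, -0.8, -3.1]
opening: 0.0557
grasp_force: 61.3
```

Emit:
{"api": "send_rows", "payload": {"moves": [0, 0, -0.05, 0, 0, 0, 1, 0, 0, -0.04, 0, 0, 0, 1, 0, 0, 0, 0, 0, 0, 1]}}

```text
time: 17.18
ee_pos: [0.5722, 0.1087, 0.0432]
tcp_rot: [179.9, -0.0, 91.2]
wrist_force: [-0.4, -0.3, 7.5]
opening: 0.0557
grasp_force: 62.4
```

Contact with the tray floor. I'll release, rise and go to the middle tin.

Emit:
{"api": "send_rows", "payload": {"moves": [0, 0, 0, 0, 0, 0, -1, 0, 0, 0, 0, 0, 0, -1, 0, 0, 0, 0, 0, 0, -1, 0, 0, 0, 0, 0, 0, -1, 0, 0, 0.6, 0, 0, 0, -1, 0, 0, 1, 0, 0, 0, -1, 0, 0, 1, 0, 0, 0, -1, 0, 0, 1, 0, 0, 0, -1]}}

```text
time: 18.18
ee_pos: [0.5715, 0.1086, 0.1336]
tcp_rot: [179.9, -0.0, 91.2]
wrist_force: [0.2, -0.0, -0.2]
opening: 0.0854
grasp_force: 0.0
```

Emit:
{"api": "send_rows", "payload": {"moves": [0, 0, 1, 0, 0, 0, -1, 0.1, -1, 0, 0, 0, 1, -1, 0.1, -1, 0, 0, 0, 1, -1, 0.1, -1, 0, 0, 0, 0.03, -1, 0.1, -1, 0, 0, 0, 0, -1, 0.1, -1, 0, 0, 0, 0, -1, 0.1, -1, 0, 0, 0, 0, -1, 0, -1, 0, 0, 0, 0, -1]}}

```text
time: 19.18
ee_pos: [0.5865, -0.0672, 0.1577]
tcp_rot: [179.9, 0.0, 108.7]
wrist_force: [-0.9, 0.6, -0.5]
opening: 0.0851
grasp_force: 0.0
```

Emit:
{"api": "send_rows", "payload": {"moves": [0, 0, 0, 0, 0, 0, -1]}}

```text
time: 19.3
ee_pos: [0.5864, -0.0677, 0.1575]
tcp_rot: [180.0, 0.0, 108.5]
wrist_force: [0.4, 0.2, -0.8]
opening: 0.085
grasp_force: 0.0
```

```bash
python3 - <<'E'
from h import *
s=cam('side');w=cam('wrist')
cv2.imwrite('pics/c2.png',cv2.resize(np.hstack([s['color'],w['color']])[:,:,::-1],(800,300)))
o=bot.get_obs();print(o['ee_pos'],o['tcp_rot'],o['time'])
E
python3 yaw.py top left; python3 yaw.py wrist,side middle
```

```text
[ 0.5864347  -0.06624864  0.15723275] [1.79962855e+02 2.81804735e-03 1.08620664e+02] 19.4
top left [(0.79, array([572.5, 112.8]), array([58. , 56.6]), 0.7)]
wrist middle [(0.93, array([586.9, -64.5]), array([58.7, 57.2]), 18.1)]
side middle [(0.69, array([586.1, -64.9]), array([58.9, 60.7]), 20.1)]
```

View pics/c2.png

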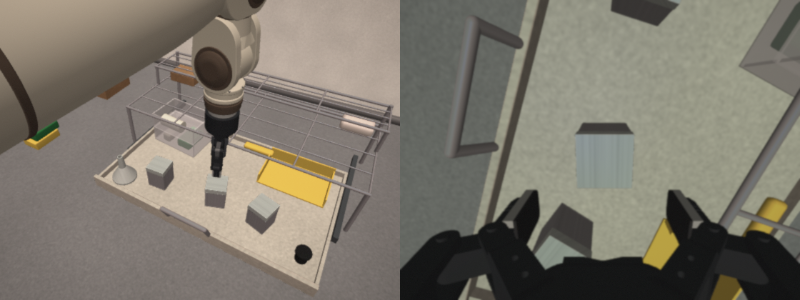

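The left tin stands upright, and the middle lid (576–634) is centred between the fingers. I'll descend and grip.

Emit:
{"api": "send_rows", "payload": {"moves": [0, 0, -1, 0, 0, 0, -1, 0, 0, -1, 0, 0, 0, -1, 0, 0, -1, 0, 0, 0, -1, 0, 0, -1, 0, 0, 0, -1, 0, 0, -0.5, 0, 0, 0, -1, 0, 0, 0, 0, 0, 0, -1, 0, 0, 0, 0, 0, 0, 1, 0, 0, 0, 0, 0, 0, 1]}}

```text
time: 20.7
ee_pos: [0.5873, -0.0664, 0.0456]
tcp_rot: [179.9, 0.0, 108.7]
wrist_force: [4.3, 0.8, 0.0]
opening: 0.0554
grasp_force: 65.5
```

Emit:
{"api": "send_rows", "payload": {"moves": [0, 0, 0, 0, 0, 0, 1, 0, 0, 0, 0, 0, 0, 1, 0, 0, 0, 0, 0, 0, 1]}}

```text
time: 21.08
ee_pos: [0.5872, -0.0664, 0.0455]
tcp_rot: [179.9, 0.0, 108.7]
wrist_force: [0.6, 1.3, 6.6]
opening: 0.0551
grasp_force: 66.3
```

Emit:
{"api": "send_rows", "payload": {"moves": [0, 0, 0.3, 0, 0, 0, 1, 0, 0, 0.6, 0, 0, 0, 1, 0, 0, 0.6, 0, 0, 0, 1, 0, 0, 0.5, 0, 0, 0, 1, 0, 0, 0, 0, 0, 0, 1, 0, 0, 0, 0, 0, 0, 1, 0, 0, 0, 0, 0, 0, 1]}}

```text
time: 21.95
ee_pos: [0.586, -0.0663, 0.0933]
tcp_rot: [-179.9, -0.0, 108.7]
wrist_force: [0.4, -0.7, -7.1]
opening: 0.0553
grasp_force: 65.7
```

```bash
python3 wt.py
```

```text
[ 5.01468747e-02  3.02598033e-01 -8.18925251e+00 -6.25836146e+01
  5.09776363e+01] [ 0.58618681 -0.06641139  0.09370761] [-1.79971054e+02 -1.16515781e-02  1.08647944e+02] 0.05575747890010223 22.15
```

About 8 N, so the middle tin is the heavy one. The right one still has to be hefted, so I'll set this one back.

Emit:
{"api": "send_rows", "payload": {"moves": [0, 0, -0.6, 0, 0, 0, 1, 0, 0, -0.6, 0, 0, 0, 1, 0, 0, -0.4, 0, 0, 0, 1, 0, 0, -0.2, 0, 0, 0, 1, 0, 0, -0.1, 0, 0, 0, 1, 0, 0, -0.05, 0, 0, 0, 1, 0, 0, 0, 0, 0, 0, 1, 0, 0, 0, 0, 0, 0, 1]}}

```text
time: 23.15
ee_pos: [0.5865, -0.0664, 0.0456]
tcp_rot: [180.0, 0.0, 108.6]
wrist_force: [-0.3, -0.2, -7.4]
opening: 0.0554
grasp_force: 65.7
```

Emit:
{"api": "send_rows", "payload": {"moves": [0, 0, -0.04, 0, 0, 0, 1, 0, 0, -0.03, 0, 0, 0, 1, 0, 0, 0, 0, 0, 0, 1]}}

```text
time: 23.52
ee_pos: [0.5874, -0.0665, 0.0455]
tcp_rot: [179.8, 0.1, 108.7]
wrist_force: [-1.8, 1.3, 5.7]
opening: 0.0551
grasp_force: 67.1
```

Emit:
{"api": "send_rows", "payload": {"moves": [0, 0, 0, 0, 0, 0, -1, 0, 0, 0, 0, 0, 0, -1, 0, 0, 0, 0, 0, 0, -1, 0, 0, 0, 0, 0, 0, -1, 0, 0, 0.6, 0, 0, 0, -1, 0, 0, 1, 0, 0, 0, -1, 0, 0, 1, 0, 0, 0, -1, 0, 0, 1, 0, 0, 0, -1]}}

```text
time: 24.52
ee_pos: [0.5865, -0.0664, 0.1356]
tcp_rot: [179.9, 0.0, 108.7]
wrist_force: [-0.2, 0.1, -0.3]
opening: 0.0855
grasp_force: 0.0
```

Emit:
{"api": "send_rows", "payload": {"moves": [0, 0, 1, 0, 0, 0, -1, -0.1, -1, 0, 0, 0, -1, -1, -0.1, -1, 0, 0, 0, -1, -1, -0.1, -1, 0, 0, 0, -1, -1, -0.1, -1, 0, 0, 0, -1, -1, -0.04, -1, 0, 0, 0, -0.23, -1, 0, -0.5, 0, 0, 0, 0, -1, 0, 0, 0, 0, 0, 0, -1]}}

```text
time: 25.52
ee_pos: [0.5754, -0.2043, 0.1589]
tcp_rot: [180.0, -0.0, 72.3]
wrist_force: [0.8, 0.3, 0.6]
opening: 0.0852
grasp_force: 0.0
```

```bash
python3 - <<'E'
from h import *
s=cam('side');w=cam('wrist')
cv2.imwrite('pics/c3.png',cv2.resize(np.hstack([s['color'],w['color']])[:,:,::-1],(800,300)))
o=bot.get_obs();print(o['ee_pos'],o['tcp_rot'],o['time'])
E
python3 yaw.py wrist,side right; python3 yaw.py top middle
```

```text
[ 0.57544128 -0.20333453  0.15875627] [ 1.79998966e+02 -1.37454974e-02  7.23415965e+01] 25.625
wrist right [(0.77, array([ 576.3, -201.7]), array([56.2, 56.9]), -17.7)]
side right [(0.64, array([ 575.8, -203.6]), array([57.7, 58.6]), -18.2)]
top middle [(0.57, array([588. , -66.8]), array([58.9, 59.5]), 18.0)]
```

View pics/c3.png

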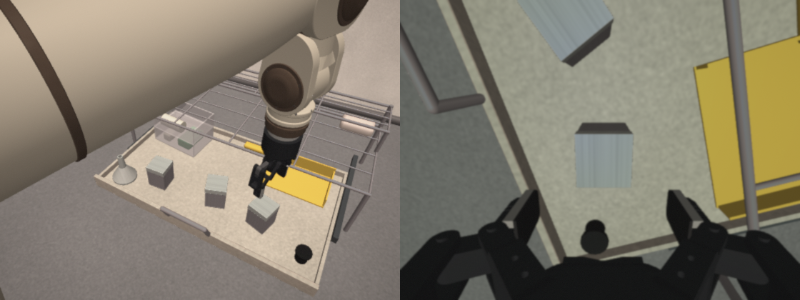

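The middle tin stands upright, and the right lid (576–632) is centred between the fingers. I'll descend, grip and heft.

Emit:
{"api": "send_rows", "payload": {"moves": [0, 0, -1, 0, 0, 0, -1, 0, 0, -1, 0, 0, 0, -1, 0, 0, -1, 0, 0, 0, -1, 0, 0, -1, 0, 0, 0, -1, 0, 0, -0.55, 0, 0, 0, -1, 0, 0, 0, 0, 0, 0, -1, 0, 0, 0, 0, 0, 0, 1, 0, 0, 0, 0, 0, 0, 1]}}

```text
time: 26.92
ee_pos: [0.5761, -0.2042, 0.0462]
tcp_rot: [179.9, 0.0, 72.3]
wrist_force: [2.2, -0.5, -2.9]
opening: 0.0553
grasp_force: 63.9
```

Emit:
{"api": "send_rows", "payload": {"moves": [0, 0, 0, 0, 0, 0, 1, 0, 0, 0, 0, 0, 0, 1, 0, 0, 0, 0, 0, 0, 1]}}

```text
time: 27.3
ee_pos: [0.5761, -0.2042, 0.0462]
tcp_rot: [179.9, -0.0, 72.3]
wrist_force: [0.2, 0.1, 5.8]
opening: 0.0551
grasp_force: 64.7
```

Emit:
{"api": "send_rows", "payload": {"moves": [0, 0, 0.3, 0, 0, 0, 1, 0, 0, 0.6, 0, 0, 0, 1, 0, 0, 0.6, 0, 0, 0, 1, 0, 0, 0.5, 0, 0, 0, 1, 0, 0, 0, 0, 0, 0, 1, 0, 0, 0, 0, 0, 0, 1, 0, 0, 0, 0, 0, 0, 1]}}

```text
time: 28.18
ee_pos: [0.575, -0.2038, 0.0941]
tcp_rot: [-179.9, -0.0, 72.3]
wrist_force: [0.4, -0.5, -3.7]
opening: 0.0558
grasp_force: 64.0
```

```bash
python3 wt.py
```

```text
[  0.19605467  -0.33852014  -3.37285004 -62.80125976  48.48491818] [ 0.57520048 -0.2038634   0.0944334 ] [-1.79968549e+02  5.68738078e-04  7.22961477e+01] 0.05571528894616088 28.375
```

About 3.4 N, so the right tin is light and the middle is confirmed heaviest. I'll set this one down.

Emit:
{"api": "send_rows", "payload": {"moves": [0, 0, -0.6, 0, 0, 0, 1, 0, 0, -0.6, 0, 0, 0, 1, 0, 0, -0.4, 0, 0, 0, 1, 0, 0, -0.2, 0, 0, 0, 1, 0, 0, -0.1, 0, 0, 0, 1, 0, 0, -0.06, 0, 0, 0, 1, 0, 0, -0.03, 0, 0, 0, 1, 0, 0, 0, 0, 0, 0, 1]}}

```text
time: 29.38
ee_pos: [0.5757, -0.204, 0.0462]
tcp_rot: [179.9, -0.0, 72.3]
wrist_force: [-2.6, 0.5, 7.0]
opening: 0.0555
grasp_force: 64.8
```

Emit:
{"api": "send_rows", "payload": {"moves": [0, 0, -0.03, 0, 0, 0, 1, 0, 0, 0, 0, 0, 0, 1]}}

```text
time: 29.62
ee_pos: [0.5763, -0.204, 0.0462]
tcp_rot: [179.8, -0.0, 72.3]
wrist_force: [-1.0, 1.9, 8.9]
opening: 0.055
grasp_force: 65.5
```

Emit:
{"api": "send_rows", "payload": {"moves": [0, 0, 0, 0, 0, 0, -1, 0, 0, 0, 0, 0, 0, -1, 0, 0, 0, 0, 0, 0, -1, 0, 0, 0, 0, 0, 0, -1, 0, 0, 0.6, 0, 0, 0, -1, 0, 0, 1, 0, 0, 0, -1, 0, 0, 1, 0, 0, 0, -1, 0, 0, 1, 0, 0, 0, -1]}}

```text
time: 30.62
ee_pos: [0.5755, -0.2039, 0.1363]
tcp_rot: [179.9, 0.0, 72.3]
wrist_force: [0.2, 0.1, -0.4]
opening: 0.0859
grasp_force: 0.0
```

Emit:
{"api": "send_rows", "payload": {"moves": [0, 0, 1, 0, 0, 0, -1, 0.1, 1, 0, 0, 0, 1, -1, 0.1, 1, 0, 0, 0, 1, -1, 0.1, 1, 0, 0, 0, 1, -1, 0.1, 1, 0, 0, 0, 1, -1, 0.06, 1, 0, 0, 0, 0.23, -1, 0, 0.5, 0, 0, 0, 0, -1, 0, 0, 0, 0, 0, 0, -1]}}

```text
time: 31.62
ee_pos: [0.587, -0.066, 0.1599]
tcp_rot: [180.0, 0.0, 108.7]
wrist_force: [-0.1, 0.1, 0.8]
opening: 0.0851
grasp_force: 0.0
```

```bash
python3 yaw.py wrist,side middle; python3 yaw.py side,top right;  python3 yaw.py top left; python3 -c "
from h import *
o=bot.get_obs();print(o['ee_pos'],o['tcp_rot'],o['time'])"
```

```text
wrist middle [(0.87, array([587.2, -65. ]), array([58.5, 56.6]), 18.7)]
side middle [(0.74, array([586.4, -65.8]), array([57.9, 57.8]), 18.8), (0.58, array([571.9, 111.3]), array([58.1, 57.9]), 2.7)]
side right [(0.83, array([ 576. , -201.9]), array([60. , 58.9]), -16.4)]
top right []
top left [(0.81, array([574.5, 112.8]), array([58. , 56.5]), 0.7)]
[ 0.5868145  -0.06668926  0.15922498] [-1.79993849e+02 -2.31969515e-03  1.08624314e+02] 32.125
```

Emit:
{"api": "send_rows", "payload": {"moves": [0, 0, -1, 0, 0, 0, -1, 0, 0, -1, 0, 0, 0, -1, 0, 0, -1, 0, 0, 0, -1, 0, 0, -1, 0, 0, 0, -1, 0, 0, -0.55, 0, 0, 0, -1, 0, 0, 0, 0, 0, 0, -1, 0, 0, 0, 0, 0, 0, 1, 0, 0, 0, 0, 0, 0, 1], "squeeze": 70}}

```text
time: 33.12
ee_pos: [0.5878, -0.0665, 0.0471]
tcp_rot: [179.9, 0.1, 108.6]
wrist_force: [4.8, -0.1, -5.9]
opening: 0.0556
grasp_force: 75.3
```

Emit:
{"api": "send_rows", "payload": {"moves": [0, 0, 0, 0, 0, 0, 1, 0, 0, 0, 0, 0, 0, 1, 0, 0, 0, 0, 0, 0, 1, 0, 0, 0.3, 0, 0, 0, 1, 0, 0, 0.6, 0, 0, 0, 1, 0, 0, 0.6, 0, 0, 0, 1, 0, 0, 0.6, 0, 0, 0, 1, 0, 0, 0.6, 0, 0, 0, 1]}}

```text
time: 34.12
ee_pos: [0.5869, -0.0664, 0.1143]
tcp_rot: [180.0, 0.0, 108.6]
wrist_force: [0.4, 1.0, -7.7]
opening: 0.055
grasp_force: 75.8
```

Emit:
{"api": "send_rows", "payload": {"moves": [0, 0, 0.6, 0, 0, 0, 1, 0, 0, 0.6, 0, 0, 0, 1, 0, 0, 0.6, 0, 0, 0, 1, 0, 0, 0.3, 0, 0, 0, 1, 0, 0, 0, 0, 0, 0, 1, 0, 0, 0, 0, 0, 0, 1, 0, 0, 0, 0, 0, 0, 1, 0, 0, 0, 0, 0, 0, 1]}}

```text
time: 35.12
ee_pos: [0.5867, -0.0664, 0.1651]
tcp_rot: [-180.0, -0.0, 108.7]
wrist_force: [0.2, 0.3, -8.4]
opening: 0.0553
grasp_force: 75.9
```

```bash
python3 wt.py; python3 -c "
from h import *
cam('side','end.png')"
```

```text
[ -0.14579386  -0.12208608  -7.53432213 -62.43665278  51.12364948] [ 0.58680888 -0.06639244  0.16546449] [-1.79993484e+02 -3.73277545e-03  1.08651610e+02] 0.0553143063086685 35.325
```

View pics/end.png

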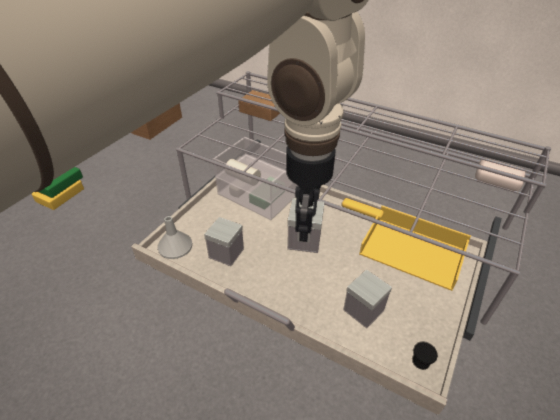

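The middle tin is held upright at (305,225), well above the other lids. The left tin (224,241) and right tin (367,298) stand on the pulled-out tray, and the funnel and stopper are untouched.

```bash
python3 -c "
from workcell import bot
print(bot.job_done())"
```

```text
the job is handed in; nothing more can be done
None
```

I pulled the tray out to its stop, hefted the tins left, middle, right, and handed the job in at about 35 s holding the middle one, the heaviest (about 0.8 kg against about 0.3 kg each), upright with its base about 4 cm above the other lids.

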